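Uncouple a worn gauge plug from a sprung quick coupling and bin it

ROBOT

A 6-joint arm with a two-finger parallel gripper is mounted at the origin on the work surface. World frame = base frame: x ahead of the robot, y to its left, z up, the work surface at z = 0. Lengths are in mm, angles in degrees, forces in N, time in s.
With the tool pointing down it reaches from about 350 to 850 mm from the base axis. Payload 8.1 kg.
Tool frame: the origin (TCP) lies at the very end of the fingers, on their centre line; the grasp point (between the pads) lies 19 mm behind it (r.grip_point_offset is the distance from the TCP to the grasp point, in mm); z points along the fingers, y is the line along which they close (so a half turn about z gives the same grasp; the last joint's range is limited). The gripper opens to 85 mm and grips with 20 to 120 N. Pads are 22 mm wide; open, the fingers measure 114 mm over their backs; the gripper's body (76 mm by 85 mm) begins 54 mm behind the grasp point. The pads swing forward as they close: fully open they stand 13 mm farther back than shut.
Start: joints at [-71.184, 7.471, 85.268, -0, 87.261, -4.893], TCP at [241.275, -549.356, 231.292] pointing down, gripper open.
Joint ranges: [-169.43, 169.43], [-51.17, 129.36], [1.28, 143.12], [-76.62, 256.62], [0, 156.53], [-152.29, 152.29]. Speed limits (degrees/s): [136.94, 136.94, 159.86, 180, 180, 180].

INTERFACE

Orientations are given as [roll, pitch, yaw] about the fixed x, y, z axes, in that order (R = Rz(yaw) Ry(pitch) Rx(roll)).
In Python, from bench import status, eyes, r gives the robot as it stands.
- The arm moves only by the shell command python3 -m handwheel 'ROWS' [FORCE]. ROWS is a JSON object whose one key "series" holds a list that holds one entry, the list of rows, each a list of 7 numbers: the shift along the tool's x, y, z in cm, then the turn, a rotation vector about the tool's x, y, z in rad, then the opening, from 0 (shut) to 1 (fully open). In form: {"series": [[[tx, ty, tz, rx, ry, rz, claw], ...]]}. A call has 1 to 12 rows; each row is the pose to reach, as a shift and turn from the pose commanded when the call began, along the tool's axes at that moment; what a row does not reach only later rows make up. A row lasts 1/8 s, in which the tool goes at most 62.5 mm and 10.7 degrees, less where a joint would pass 70% of its speed; a pose out of reach is approached as far as the arm can. A call with a gripper value outside its range is refused whole. The fingers move at their own pace and stop on an object; FORCE is the grip in N (left out, the last holds). Time passes only in rows, so rows that repeat a pose let the fingers close. It gives the time, the measured TCP pose, the force, the opening and the grip force at its end, in the units of the state.
- status.sense(): the state, without advancing time (a new reading comes with each control period).
- eyes.snapshot(name): name is "scene" or "top" or "wrist"; returns a dict with "img" (384x512x3 uint8, red, green, blue), "mtx" (3x3 intrinsics, pixels), "R" (3x3) and "t" (3): a world point X has camera coordinates R X + t. Camera axes: x right, y down, z forward; pixel columns grow to the right and rows downward; lengths in mm; the calibration is good to about 2 mm. A picture is of the moment at which its call begins. There is no depth.
- r.hand_in(): hands the job in; it is judged then, once.
The state is a dict: "time": time; "joint_pos": joint angles; "qd": joint speeds; "joint_efforts": joint torques, N m; "tool_pos": TCP position; "tcp_rot": TCP orientation; "ft_force": force on the tool from outside, world axes, zero at the start; "wrist_torque": the same for the moment, N m; "finger_gap": finger opening in mm; "grip_force": force on a finger pad.
Only numpy, scipy, OpenCV 4.12 (cv2) and the standard library are available. Lean on these libraries where they do the work, as an engineer would, in place of code of your own. Each camera call takes 0.05 s, during which the arm holds its last target. There are 200 camera calls.

TASK

The gauge plug standing in the upright quick coupling is worn out. Press the coupling's sprung sleeve back (down) by its flange to unlock it, hold it there while you draw the plug straight up and out without hauling on it while it is locked or leaning hard on the coupling, and let the sleeve spring fully up again. Then lower the plug into the galvanised tilting bin without dropping it in from above the rim or tipping the bin, and leave the other parts where they lie.

Things in the scene. Friction and masses are not known exactly. Their poses are not given: they have to be found in the camera images.
- coupling: Fixed upright quick coupling on a grey 110 x 110 x 30 mm block. Origin: under the block's centre, on the coupling's axis, z up. Its knurled sleeve (51 mm dia.) carries a round steel flange, 76 mm dia., 6 mm thick, with a 35 mm hole through which the plug stands. The flange is screwed on at a setting not reported: at rest its top is 68 to 80 mm above the origin; find it by touch.
- sleeve (a joint): how far the sleeve and its flange are pressed down, m: 0 = fully forward (up), 0.012 = hard stop. Spring about 6 N at rest, 15 N at the stop. Robot on coupling: stay below 45 N. With one gripper: straddle the plug with fingers open 38 to 45 mm, press both fingertips on the flange to near the stop, close on the plug there (fingers may reach farther down as they close), then lift.
- lock (a point): on the coupling's axis 48 mm above its origin: four hidden jaws that grip the nipple's groove and open 0.6 mm per mm of sleeve travel; 6.5 to 8.5 mm frees the plug. Let up before the plug has risen 1 mm, they lock again; after that they ride on its nose and hold the sleeve partly back until the plug is up 15 to 22 mm, when the sleeve snaps up. Plug against coupling: stay below 60 N.
- bore (a point): mouth of the coupling's bore on its axis, 54 mm above its origin; bore 22 mm dia., 24 mm deep, hidden under the flange
- plug: Worn steel gauge plug, loose, 75 mm long, about 200 g, upright in the coupling, nose 30 mm above the coupling's origin. Origin: centre of the nose's underside, z towards its top. Lower 28 mm: nipple 20 mm dia. with a 10 mm dia. groove 14 to 23 mm from the nose end; from 28 to 75 mm a plain 26 mm dia. cylinder, the part to grip; 25 to 37 mm of it stands above the flange at rest.
- plug_top (a point): centre of the plug's top face, 75 mm from its origin
- bin: Fixed stand of the galvanised tilting bin. Origin: under the centre of its 150 x 210 mm foot, z up; the pivot rod runs along its y, 75 mm up, between cheeks at y = +-99 mm (top 90 mm). On it hangs an open pan, centred over the origin: outside 170 (x) x 176 (y) mm, walls 4 mm, rim 95 mm above the origin.
- bin_floor (a point): centre of the bin's inner floor when level, 24 mm above the origin of bin
- bin_pan (a joint): tilt of the bin about its pivot rod, rad, 0 = level; a light spring brings it back
- race: bystander: cracked steel bearing race, ring 62 mm dia., 16 mm high; origin centre of underside
- tube: bystander: scuffed aluminium sleeve, upright tube 36 mm dia., 42 mm high; origin centre of underside
- thrust: bystander: rusty thrust bearing 52 mm dia., 18 mm high, lying near the coupling; origin centre of underside
- carrier: bystander: orange plastic seal carrier 60 mm dia., 18 mm high; origin centre of underside
- caliper_gauge: bystander: go/no-go plug gauge lying along its x, 128 mm long, 21 mm dia.; origin under its middle
- master: bystander: steel setting ring 72 mm dia., 20 mm high; origin centre of underside
Things that resemble listed ones, but are neither listed nor needed, are in the scene too. What is shaped like the coupling but red is not meant.

How it is judged (in metres and radians):
On the way, in this order (a step that is already met when the one before it is completed fails the run):
1. the sleeve is pressed back at least 6.5 mm with the plug still seated (value of joint sleeve above 0.0065 m and z of plug in the frame of coupling below 0.034 m), for 0.1 s.
2. the plug is drawn clear above the coupling and the sleeve has sprung fully forward (value of joint sleeve below 0.0015 m and z of plug in the frame of coupling above 0.072 m), for 0.1 s.
At the end, for the whole second after the job is handed in: The plug rests, released and still, inside the bin (lying, leaning or standing; its nose within 85 mm and its top within 100 mm of the bin's centre along each of the bin's sides), the bin is within 0.2 rad of level and the coupling's sleeve is fully forward (within 1.5 mm) (x of plug in the frame of bin between -0.085 and 0.085 m and y of plug in the frame of bin between -0.085 and 0.085 m and x of plug_top in the frame of bin between -0.1 and 0.1 m and y of plug_top in the frame of bin between -0.1 and 0.1 m and z of plug in the frame of bin between 0.01 and 0.1 m and z of plug_top in the frame of bin below 0.125 m and linear speed of plug below 0.03 m/s and value of joint sleeve below 0.0015 m and value of joint bin_pan between -0.2 and 0.2 rad); the robot touches nothing.
It fails at once if the robot presses on the coupling with more than 45 N (contact force between any of the fingers, the arm and coupling above 45 N).
It fails at once if the plug is hauled or jammed against the coupling with more than 60 N (contact force between plug and coupling above 60 N).
It fails at once if the bin is tipped by more than 0.35 rad (value of joint bin_pan above 0.35 rad or value of joint bin_pan below -0.35 rad).
It fails at once if the plug is dropped or thrown into the bin (faster than 1.3 m/s inside it, a fall of about 85 mm) (x of plug in the frame of bin between -0.085 and 0.085 m and y of plug in the frame of bin between -0.085 and 0.085 m and z of plug in the frame of bin below 0.11 m and linear speed of plug above 1.3 m/s).
It fails at once if another part is shoved more than 30 mm (distance of any of race, tube, thrust, carrier, caliper_gauge, master from where it was at the start of the episode above 0.03 m).
It also fails if it takes over 54 s, if anything falls off the work surface, if the arm or the gripper's body presses on something with over 40 N, if the wrist force passes 120 N, or if a joint passes its speed limit or range.

## Working session

There is one attempt and no reset: what is moved stays moved. The work goes in short steps, Python scripts to look and compute and a shell command to move; the robot and the scene stay as the last step left them, time stands still between calls to the robot, and variables do not carry over. Pictures are saved under pics/ and viewed, at most 10 in all, crops included, and the job is handed in when it is done.

```bash
mkdir -p pics; ls; python3 - <<'E'
from bench import status,eyes,r
import cv2,numpy as np,pickle
d={}
for n in("scene","top"):
    s=eyes.snapshot(n);d[n]=s
    cv2.imwrite(f"pics/{n}0.png",s["img"][...,::-1]);print(n,s["mtx"].tolist(),s["R"].round(4).tolist(),s["t"].round(1).tolist())
pickle.dump(d,open("d.pkl","wb"))
print(status.sense())
E
```

```text
pics
scene [[481.4250176675419, 0.0, 258.43148852523393], [0.0, 481.4250176675419, 195.12960615626045], [0.0, 0.0, 1.0]] [[-0.8252, 0.5648, -0.0027], [0.3414, 0.495, -0.799], [-0.45, -0.6603, -0.6013]] [412.7, -108.6, 1663.9]
top [[381.48813696923526, 0.0, 256.00149043184445], [0.0, 381.48813696923526, 195.96342937303444], [0.0, 0.0, 1.0]] [[0.002, -0.9998, 0.0221], [-0.9822, -0.0061, -0.1878], [0.1879, -0.0214, -0.982]] [-13.7, 512.8, 1041.9]
{'time': 0.1, 'joint_pos': array([-7.11840809e+01,  7.51166112e+00,  8.53226766e+01, -2.53105414e-03,
        8.72614757e+01, -4.89454651e+00]), 'qd': array([-0.01083702, -0.12875696, -0.05281118, -0.06941063, -0.02207153,
        0.04196867]), 'joint_efforts': array([ 2.15742439e-03, -5.70954001e+01, -5.01940835e+01, -1.08471472e-04,
        8.21398658e-03,  6.24786503e-05]), 'tool_pos': array([ 241.10102799, -548.88947748,  230.34363436]), 'tcp_rot': array([-1.79904320e+02, -5.65625919e-03,  2.37105839e+01]), 'ft_force': array([0.37673139, 0.22542908, 0.11148572]), 'wrist_torque': array([ 2.05057593e-02, -1.38146398e-05, -3.15599992e-02]), 'grip_force': 0.0, 'finger_gap': 85.435451996894}
```

View pics/top0.png

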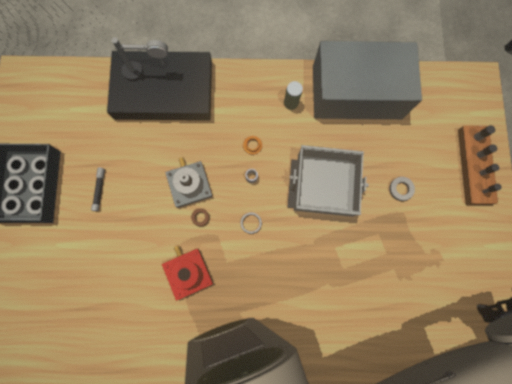

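View pics/scene0.png

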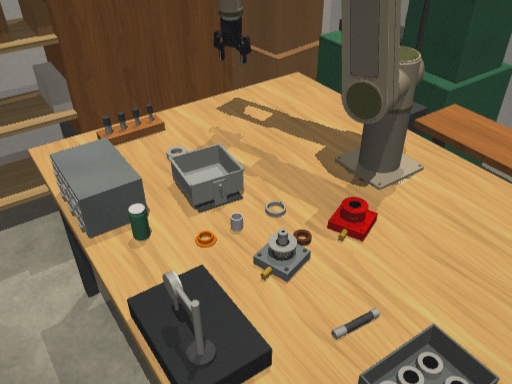

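The top view shows two coupling shapes: grey at top (188,182) / scene (282,245), and red at top (188,273) / scene (352,213). The grey one is meant, because it holds a plug and red is excluded. The bin is at top (329,181). The crop below should confirm this.

```bash
python3 - <<'E'
import cv2,numpy as np,pickle
d=pickle.load(open("d.pkl","rb"))
a=d["top"]["img"][145:225,150:230,::-1];b=d["scene"]["img"][215:295,240:320,::-1]
f=lambda x:cv2.resize(x,(400,400),interpolation=cv2.INTER_CUBIC)
cv2.imwrite("pics/crop.png",np.hstack([f(a),f(b)]))
E
cat > h.py <<'E'
import numpy as np
def ray(s,u,v):
    R,t=np.array(s["R"]),np.array(s["t"]).ravel();c=-R.T@t
    return c,R.T@np.linalg.solve(s["mtx"],[u,v,1.])
def onz(s,u,v,z):
    c,d=ray(s,u,v);return c+d*(z-c[2])/d[2]
def proj(s,X):
    p=np.array(s["mtx"])@(np.array(s["R"])@np.array(X,float)+np.array(s["t"]).ravel());return p[:2]/p[2]
def tri(s1,p1,s2,p2):
    c1,d1=ray(s1,*p1);c2,d2=ray(s2,*p2)
    k=np.linalg.lstsq(np.c_[d1,-d2],c2-c1,rcond=None)[0]
    a,b=c1+k[0]*d1,c2+k[1]*d2;return (a+b)/2,np.linalg.norm(a-b)
E
```

```text
(no output)
```

View pics/crop.png

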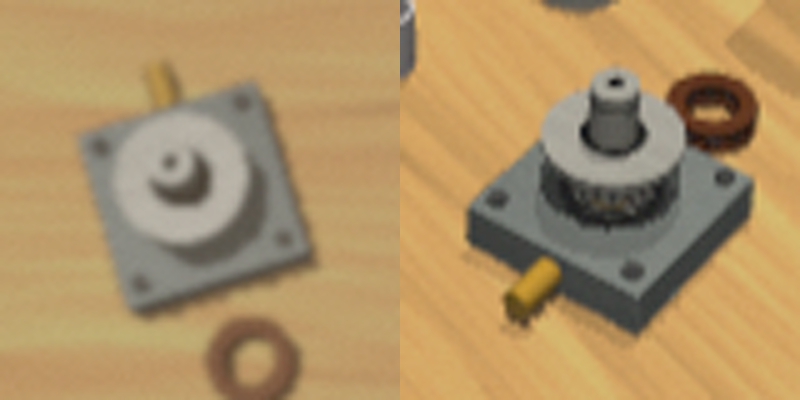

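The crop confirms the grey coupling with a plug. Plug top is at about (172,160) in the left half and (617,78) in the right; the rust-coloured thrust bearing lies beside it.

```bash
python3 - <<'E'
from h import *
import pickle,cv2
d=pickle.load(open("d.pkl","rb"));T,S=d["top"],d["scene"]
L=lambda x,y:(150+(x+.5)/5-.5,145+(y+.5)/5-.5);Q=lambda x,y:(240+(x-400+.5)/5-.5,215+(y+.5)/5-.5)
print("plug",tri(T,L(172,160),S,Q(617,80)))
print("plugtop onz105",onz(T,*L(172,160),105),onz(S,*Q(617,80),105))
print("flange",tri(T,L(181,178),S,Q(613,130)),onz(T,*L(181,178),74),onz(S,*Q(613,130),74))
c=[onz(T,*L(*p),30) for p in((80,135),(257,83),(310,257),(135,310))]
print("block",np.mean(c,0),[np.linalg.norm(c[i]-c[i-1]).round(1) for i in range(4)],np.degrees(np.arctan2(*(c[1]-c[0])[[1,0]])))
# bin rim
im=T["img"][...,::-1];h=cv2.cvtColor(im,cv2.COLOR_BGR2HSV)
m=((h[...,1]<60)).astype(np.uint8)*255
m[:, :280]=0;m[:,375:]=0;m[:138]=0;m[228:]=0
m=cv2.morphologyEx(m,cv2.MORPH_OPEN,np.ones((15,15)))
k=max(cv2.findContours(m,0,2)[0],key=cv2.contourArea);b=cv2.boxPoints(cv2.minAreaRect(k));print(b)
w=np.array([onz(T,*p,95) for p in b]);print("bin",w.mean(0),np.linalg.norm(w-np.roll(w,1,0),axis=1),np.degrees(np.arctan2(*(w[1]-w[0])[[1,0]])))
for n,p in dict(thrust=(200.5,216.5),tube=(252,175),carrier=(252,145),race=(251,223)).items(): print(n,onz(T,*p,18))
E
```

```text
plug (array([553.75874256, 187.11266534, 103.59016366]), np.float64(3.093689584067627))
plugtop onz105 [554.59685724 185.86542684 105.        ] [553.67475383 189.50098651 105.        ]
flange (array([553.05849031, 186.77619495,  68.32552595]), np.float64(0.17019611931779216)) [551.80027065 185.77624067  74.        ] [556.8416767  191.74635043  74.        ]
block [551.70185604 184.24443047  30.        ] [np.float64(109.8), np.float64(107.5), np.float64(109.6), np.float64(104.7)] -72.4405679711221
[[288.65326 210.52783]
 [293.17633 144.9432 ]
 [364.9041  149.88995]
 [360.38104 215.47458]]
bin [ 551.23051442 -206.80713476   95.        ] [196.14398075 187.23839726 202.84997538 187.81836476] -4.714034060046802
thrust [457.09363672 148.673543    18.        ]
tube [ 5.82119933e+02 -2.74148232e-01  1.80000000e+01]
carrier [6.75263786e+02 9.50794719e-02 1.80000000e+01]
race [438.8248641   2.0588472  18.       ]
```

```bash
python3 -m handwheel '{"series": [[[2,-1.9,0,0,0,0,1],[5.6,-5.3,0,0,0,0,1],[9.3,-8.8,0,0,0,0,1],[13,-12.3,0,0,0,0,1],[16.7,-15.7,0,0,0,0,1],[20.4,-19.2,0,0,0,0,1],[24,-22.6,0,0,0,0,1],[27.7,-26.1,0,0,0,0,1],[31.4,-29.6,0,0,0,0,1],[35.1,-33.1,0,0,0,0,1],[38.8,-36.6,0,0,0,0,1],[42.5,-40,0,0,0,0,1]]]}'
python3 -m handwheel '{"series": [[[3.6,-3.4,0,0,0,0,1],[7.2,-6.8,0,0,0,0,1],[10.8,-10.2,0,0,0,0,1],[13.8,-13,0,0,0,0,1],[15.7,-14.8,0,0,0,0,1],[15.7,-14.8,0,0,0,0,1],[15.7,-14.8,0,0,0,0,1]]]}'
python3 - <<'E'
from bench import status,eyes
import cv2,pickle
s=eyes.snapshot("wrist");pickle.dump(s,open("w1.pkl","wb"));cv2.imwrite("pics/w1.png",s["img"][...,::-1]);print(s["mtx"],s["R"],s["t"]);q=status.sense();print(q["tool_pos"],q["tcp_rot"],q["joint_pos"],q["ft_force"])
E
```

```text
time: 1.6
tool_pos: [469.7, -10.5, 231.0]
tcp_rot: [-180.0, 0.0, 23.7]
ft_force: [1.5, -0.0, 0.4]
finger_gap: 85.6
grip_force: 0.0
time: 2.48
tool_pos: [553.4, 185.9, 230.8]
tcp_rot: [180.0, 0.1, 23.7]
ft_force: [0.1, -0.4, -0.6]
finger_gap: 85.5
grip_force: 0.0
[[274.77305536   0.         254.19920637]
 [  0.         274.77305536 189.15473627]
 [  0.           0.           1.        ]] [[ 4.01940584e-01 -9.15665679e-01  3.62577802e-04]
 [-8.82771117e-01 -3.87395947e-01  2.65780991e-01]
 [-2.43226070e-01 -1.07148240e-01 -9.64033367e-01]] [-52.55938392 524.85228665 532.07044261]
[553.49449869 185.63527725 231.00712631] [1.79990335e+02 4.41814520e-02 2.36799366e+01] [ 1.35202589e+01  5.02364460e+00  8.79238882e+01 -1.73289415e-02
  8.70942512e+01  7.98412033e+01] [-0.65435914 -0.66095905  0.00300808]
```

View pics/w1.png

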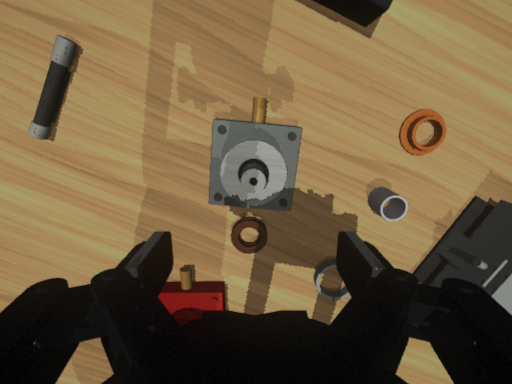

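Wrist view: plug-top bore at about (253,181), flange around (254,172), and block top corners at (214,120), (302,126), (292,210), (209,205). I'll refine the plug axis with it.

```bash
python3 - <<'E'
from h import *
import pickle
d=pickle.load(open("d.pkl","rb"));T,S=d["top"],d["scene"];W=pickle.load(open("w1.pkl","rb"))
L=lambda x,y:(150+(x+.5)/5-.5,145+(y+.5)/5-.5);Q=lambda x,y:(240+(x-400+.5)/5-.5,215+(y+.5)/5-.5)
print(onz(W,253,181,105),onz(W,254,172,74), np.mean([onz(W,*p,30) for p in((214,120),(302,126),(292,210),(209,205))],0))
print(tri(W,(253,181),S,Q(617,80)),tri(W,(253,181),T,L(172,160)))
# tip midpoint check
print(onz(W,254,240,231))
import cv2
g=cv2.cvtColor(W["img"],cv2.COLOR_RGB2GRAY)[150:210,215:300]
cv2.imwrite("pics/w1c.png",cv2.resize(g,(680,480),interpolation=cv2.INTER_CUBIC))
E
```

```text
[553.4335156  186.89306454 105.        ] [556.33011527 187.07754728  74.        ] [553.89946128 185.73370798  30.        ]
(array([552.3486924 , 186.92166735, 102.3723088 ]), np.float64(1.1188415856396072)) (array([554.01177596, 186.34581413, 105.93804978]), np.float64(1.4675256128674454))
[550.50758593 184.46536535 231.        ]
```

View pics/w1c.png

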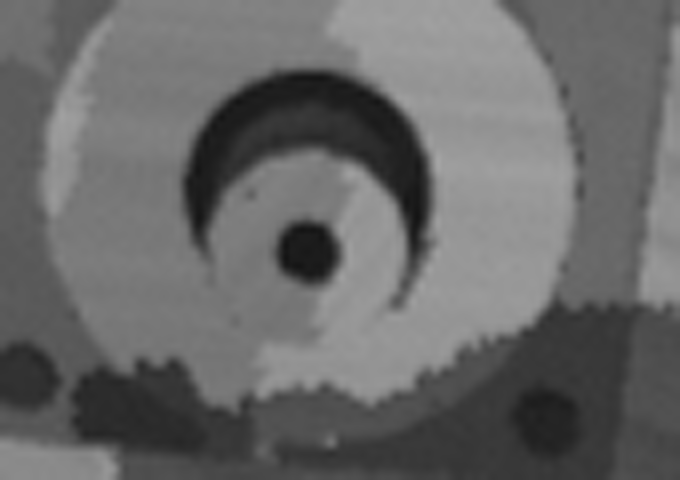

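```bash
python3 -m handwheel '{"series": [[[0,-0.1,1,0,0,0,0.48],[0,-0.1,3,0,0,0,0.48],[0,-0.1,5,0,0,0,0.48],[0,-0.1,7,0,0,0,0.48],[0,-0.1,9,0,0,0,0.48],[0,-0.1,10.2,0,0,0,0.48],[0,-0.1,11,0,0,0,0.48],[0,-0.1,11,0,0,0,0.48]]]}' 30
python3 - <<'E'
from bench import status,eyes
import cv2,pickle
s=eyes.snapshot("wrist");pickle.dump(s,open("w2.pkl","wb"));cv2.imwrite("pics/w2.png",s["img"][...,::-1])
E
```

```text
time: 3.52
tool_pos: [553.2, 187.3, 120.9]
tcp_rot: [-180.0, 0.0, 23.7]
ft_force: [-0.0, -0.8, -0.1]
finger_gap: 41.4
grip_force: 0.0
```

View pics/w2.png

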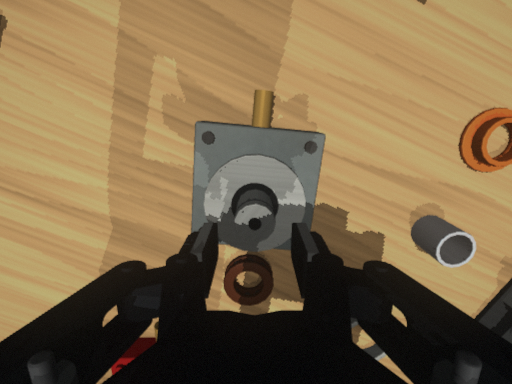

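Plug bore at about (255,223), midway between the fingertips (217 and 293): centred. Next I descend to find the flange by touch.

```bash
python3 - <<'E'
from h import *
import pickle
W=pickle.load(open("w2.pkl","rb"));print(onz(W,255,223,105))
E
python3 -m handwheel '{"series": [[[0,0,0.8,0,0,0,0.48],[0,0,1.6,0,0,0,0.48],[0,0,2.4,0,0,0,0.48],[0,0,3,0,0,0,0.48],[0,0,3.4,0,0,0,0.48],[0,0,3.4,0,0,0,0.48]]]}'
python3 -m handwheel '{"series": [[[0,0,0.2,0,0,0,0.48],[0,0,0.4,0,0,0,0.48],[0,0,0.4,0,0,0,0.48]]]}'
```

```text
[553.97125503 186.77983846 105.        ]
time: 4.32
tool_pos: [553.2, 187.3, 86.9]
tcp_rot: [-180.0, 0.0, 23.7]
ft_force: [0.1, 0.7, 0.7]
finger_gap: 40.9
grip_force: 0.0
time: 4.7
tool_pos: [553.3, 187.3, 83.2]
tcp_rot: [-180.0, 0.0, 23.7]
ft_force: [0.1, -0.3, 0.5]
finger_gap: 41.0
grip_force: 0.0
```

```bash
for i in 1; do python3 -m handwheel '{"series": [[[0,0,0.2,0,0,0,0.48],[0,0,0.3,0,0,0,0.48],[0,0,0.3,0,0,0,0.48]]]}'; done | grep -E "tool_pos|ft_f"
python3 -m handwheel '{"series": [[[0,0,0.2,0,0,0,0.48],[0,0,0.3,0,0,0,0.48],[0,0,0.3,0,0,0,0.48]]]}' | grep -E "tool_pos|ft_f"
python3 -m handwheel '{"series": [[[0,0,0.2,0,0,0,0.48],[0,0,0.2,0,0,0,0.48]]]}' | grep -E "tool_pos|ft_f"
```

```text
tool_pos: [553.3, 187.3, 80.1]
ft_force: [0.4, -0.4, 0.5]
tool_pos: [553.3, 187.3, 77.1]
ft_force: [-0.4, -0.4, -0.4]
tool_pos: [553.3, 187.3, 75.1]
ft_force: [0.4, -0.6, 0.2]
```

```bash
python3 -m handwheel '{"series": [[[0,0,0.2,0,0,0,0.48],[0,0,0.2,0,0,0,0.48]]]}' | grep -E "tool_pos|ft_f"
python3 -m handwheel '{"series": [[[0,0,0.2,0,0,0,0.48],[0,0,0.2,0,0,0,0.48]]]}' | grep -E "tool_pos|ft_f"
python3 -m handwheel '{"series": [[[0,0,0.2,0,0,0,0.48],[0,0,0.2,0,0,0,0.48]]]}' | grep -E "tool_pos|ft_f"
```

```text
tool_pos: [553.3, 187.3, 73.1]
ft_force: [-1.0, -1.2, 0.1]
tool_pos: [553.3, 187.3, 71.0]
ft_force: [1.0, 0.4, 0.1]
tool_pos: [553.3, 187.3, 69.1]
ft_force: [-0.2, 0.4, -0.0]
```

```bash
python3 -m handwheel '{"series": [[[0,0,0.2,0,0,0,0.48],[0,0,0.2,0,0,0,0.48]]]}' | grep -E "tool_pos|ft_f"
python3 -m handwheel '{"series": [[[0,0,0.15,0,0,0,0.48],[0,0,0.15,0,0,0,0.48]]]}' | grep -E "tool_pos|ft_f"
python3 -m handwheel '{"series": [[[0,0,0.15,0,0,0,0.48],[0,0,0.15,0,0,0,0.48]]]}' | grep -E "tool_pos|ft_f"
```

```text
tool_pos: [553.6, 187.4, 67.9]
ft_force: [-2.4, -1.3, 6.8]
tool_pos: [553.6, 187.4, 66.6]
ft_force: [-3.4, -0.7, 7.6]
tool_pos: [553.6, 187.4, 65.3]
ft_force: [-3.9, -1.8, 8.8]
```

```bash
python3 -m handwheel '{"series": [[[0,0,0.15,0,0,0,0.48],[0,0,0.3,0,0,0,0.48],[0,0,0.4,0,0,0,0.48],[0,0,0.4,0,0,0,0.48]]]}' | grep -E "tool_pos|ft_f|gap"
python3 -m handwheel '{"series": [[[0,0,0.15,0,0,0,0.48],[0,0,0.25,0,0,0,0.48],[0,0,0.25,0,0,0,0.48]]]}' | grep -E "tool_pos|ft_f|gap"
```

```text
tool_pos: [553.6, 187.4, 61.6]
ft_force: [-5.4, -1.6, 10.7]
finger_gap: 40.9
tool_pos: [553.7, 187.4, 59.3]
ft_force: [-6.3, -1.7, 12.6]
finger_gap: 41.2
```

```bash
python3 -m handwheel '{"series": [[[0,0,0,0,0,0,0.45],[0,0,0,0,0,0,0.42],[0,0,0,0,0,0,0.40],[0,0,0,0,0,0,0.40]]]}' 30| grep -E "tool_pos|ft_f|gap|grip"
python3 -m handwheel '{"series": [[[0,0,0,0,0,0,0.38],[0,0,0,0,0,0,0.36],[0,0,0,0,0,0,0.34],[0,0,0,0,0,0,0.34]]]}' | grep -E "tool_pos|ft_f|gap|grip"
```

```text
tool_pos: [554.3, 188.0, 59.9]
ft_force: [-4.9, 0.5, 12.3]
finger_gap: 34.2
grip_force: 6.5
tool_pos: [554.8, 187.9, 60.1]
ft_force: [-2.9, -0.2, 12.2]
finger_gap: 29.2
grip_force: 6.5
```

```bash
python3 -m handwheel '{"series": [[[0,0,0.1,0,0,0,0.34],[0,0,0.15,0,0,0,0.34],[0,0,0.15,0,0,0,0.34]]]}' 40| grep -E "tool_pos|ft_f|gap|grip"
python3 -m handwheel '{"series": [[[0,0,0.0,0,0,0,0.31],[0,0,0.0,0,0,0,0.28],[0,0,0.0,0,0,0,0.25],[0,0,0,0,0,0,0.2],[0,0,0,0,0,0,0.2]]]}' 40| grep -E "tool_pos|ft_f|gap|grip"
```

```text
tool_pos: [554.8, 187.9, 58.7]
ft_force: [-4.2, -0.3, 13.8]
finger_gap: 29.2
grip_force: 7.0
tool_pos: [555.0, 188.1, 58.9]
ft_force: [-3.9, 0.1, 13.3]
finger_gap: 25.1
grip_force: 40.7
```

```bash
python3 -m handwheel '{"series": [[[0,0,0.0,0,0,0,0.34],[0,0,0.0,0,0,0,0.34],[0,0,0.1,0,0,0,0.34],[0,0,0.15,0,0,0,0.34],[0,0,0.15,0,0,0,0.34]]]}' 40| grep -E "tool_pos|ft_f|gap|grip"
python3 -m handwheel '{"series": [[[0,0,0.0,0,0,0,0.31],[0,0,0.0,0,0,0,0.28],[0,0,0.0,0,0,0,0.25],[0,0,0,0,0,0,0.2],[0,0,0,0,0,0,0.2]]]}' 40| grep -E "tool_pos|ft_f|gap|grip"
```

```text
tool_pos: [555.4, 187.9, 58.0]
ft_force: [-4.4, -1.0, 17.9]
finger_gap: 29.1
grip_force: 9.0
tool_pos: [555.4, 188.6, 58.3]
ft_force: [-5.9, 1.5, 19.6]
finger_gap: 25.3
grip_force: 43.7
```

```bash
python3 -m handwheel '{"series": [[[0,0,-0.1,0,0,0,0.2],[0,0,-0.2,0,0,0,0.2],[0,0,-0.3,0,0,0,0.2],[0,0,-0.3,0,0,0,0.2]]]}' 50| grep -E "tool_pos|ft_f|gap|grip"
python3 -m handwheel '{"series": [[[0,0,-0.15,0,0,0,0.2],[0,0,-0.3,0,0,0,0.2],[0,0,-0.3,0,0,0,0.2]]]}'| grep -E "tool_pos|ft_f|gap|grip"
```

```text
tool_pos: [555.2, 188.5, 60.3]
ft_force: [-1.7, 1.8, 10.8]
finger_gap: 24.9
grip_force: 51.0
tool_pos: [555.2, 188.5, 63.1]
ft_force: [0.0, 3.0, 9.8]
finger_gap: 25.1
grip_force: 50.2
```

```bash
python3 -m handwheel '{"series": [[[0,0,-0.2,0,0,0,0.2],[0,0,-0.4,0,0,0,0.2],[0,0,-0.6,0,0,0,0.2],[0,0,-0.6,0,0,0,0.2]]]}'| grep -E "tool_pos|ft_f|gap|grip"
python3 -m handwheel '{"series": [[[0,0,-0.3,0,0,0,0.2],[0,0,-0.6,0,0,0,0.2],[0,0,-0.9,0,0,0,0.2],[0,0,-1.2,0,0,0,0.2],[0,0,-1.2,0,0,0,0.2]]]}'| grep -E "tool_pos|ft_f|gap|grip"
```

```text
tool_pos: [554.6, 187.9, 66.5]
ft_force: [8.5, 3.5, -8.2]
finger_gap: 24.9
grip_force: 50.0
tool_pos: [554.6, 187.7, 78.9]
ft_force: [5.8, 2.7, -2.6]
finger_gap: 24.9
grip_force: 50.4
```

```bash
python3 -m handwheel '{"series": [[[0,0,-0.8,0,0,0,0.2],[0,0,-1.8,0,0,0,0.2],[0,0,-3,0,0,0,0.2],[0,0,-5,0,0,0,0.2],[0,0,-7,0,0,0,0.2],[0,0,-9,0,0,0,0.2],[0,0,-11,0,0,0,0.2],[0,0,-12,0,0,0,0.2],[0,0,-12,0,0,0,0.2],[0,0,-12,0,0,0,0.2]]]}'
python3 - <<'E'
from bench import status,eyes
from h import *
import cv2,pickle
a=[eyes.snapshot("wrist"),eyes.snapshot("scene")]
pickle.dump(a[0],open("w3.pkl","wb"))
w=cv2.resize(a[0]["img"],(400,300));s=cv2.resize(a[1]["img"][130:310,140:380],(400,300),interpolation=cv2.INTER_CUBIC)
cv2.imwrite("pics/lift.png",np.hstack([w,s])[...,::-1])
E
```

```text
time: 14.58
tool_pos: [552.9, 187.2, 197.8]
tcp_rot: [-180.0, 0.1, 23.7]
ft_force: [-0.5, -1.0, -2.3]
finger_gap: 24.7
grip_force: 50.4
```

View pics/lift.png

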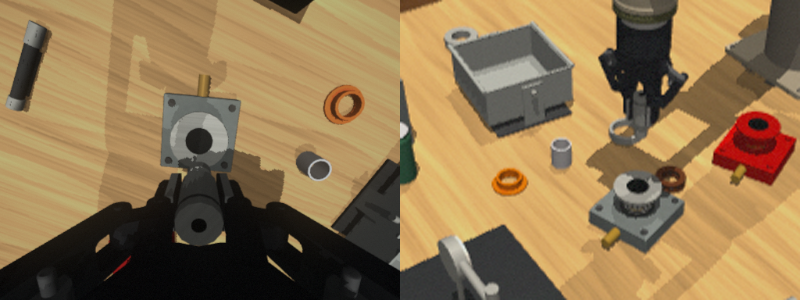

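The right half shows the plug hanging between the fingers and the flange sprung up at (637,185). The left half shows the empty coupling bore at (198,142). Next, over to the bin.

```bash
python3 -m handwheel '{"series": [[[-0.8,1.8,0,0,0,0,0.2],[-2.4,5.4,0,0,0,0,0.2],[-4.2,9.4,0,0,0,0,0.2],[-6,13.5,0,0,0,0,0.2],[-7.8,17.5,0,0,0,0,0.2],[-9.6,21.6,0,0,0,0,0.2],[-11.4,25.6,0,0,0,0,0.2],[-13.2,29.7,0,0,0,0,0.2],[-14.8,33.3,0,0,0,0,0.2],[-15.7,35.3,0,0,0,0,0.2],[-16.1,36.2,0,0,0,0,0.2],[-16.1,36.2,0,0,0,0,0.2]]]}'
python3 - <<'E'
from bench import status,eyes
from h import *
import cv2,pickle
w=eyes.snapshot("wrist");t=eyes.snapshot("top");pickle.dump([w,t],open("b.pkl","wb"))
print(onz(t,328,180.5,95))
cv2.imwrite("pics/bin.png",np.hstack([cv2.resize(w["img"],(400,300)),cv2.resize(t["img"][120:240,250:410],(400,300),interpolation=cv2.INTER_CUBIC)])[...,::-1])
E
```

```text
time: 16.18
tool_pos: [551.5, -208.7, 198.6]
tcp_rot: [-180.0, 0.0, 23.7]
ft_force: [-0.5, -0.4, -1.8]
finger_gap: 25.0
grip_force: 50.4
[ 548.86824804 -209.93071944   95.        ]
```

View pics/bin.png

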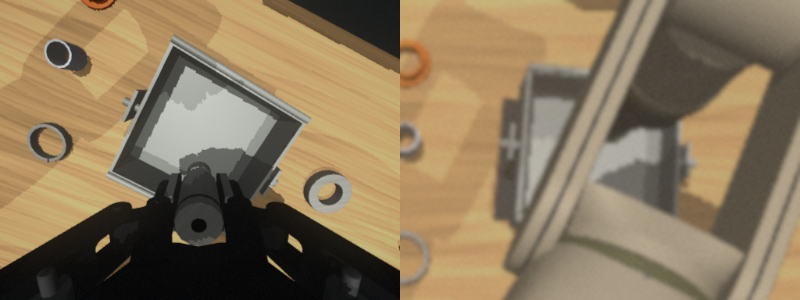

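Wrist view (left half): rim corners at (174,38), (311,122) and (110,173), the last two opposite each other. I check the centre from these.

```bash
python3 - <<'E'
from h import *
import pickle
w,t=pickle.load(open("b.pkl","rb"));p=[onz(w,x*1.28,y*1.28,95) for x,y in((174,38),(311,122),(110,173))]
print(p,(p[1]+p[2])/2,np.linalg.norm(p[0]-p[1]),np.linalg.norm(p[0]-p[2]))
E
```

```text
[array([ 648.32846514, -138.48543175,   95.        ]), array([ 630.02728743, -315.89283493,   95.        ]), array([ 476.61959868, -122.81581677,   95.        ])] [ 553.32344305 -219.35432585   95.        ] 178.3488710584985 172.42236414197035
```

```bash
python3 -m handwheel '{"series": [[[0,0.3,0.5,0,0,0,0.2],[0,0.6,2,0,0,0,0.2],[0,0.6,4,0,0,0,0.2],[0,0.6,6,0,0,0,0.2],[0,0.6,8,0,0,0,0.2],[0,0.6,10,0,0,0,0.2],[0,0.6,11.5,0,0,0,0.2],[0,0.6,12.6,0,0,0,0.2],[0,0.6,13.2,0,0,0,0.2],[0,0.6,13.6,0,0,0,0.2],[0,0.6,13.6,0,0,0,0.2]]]}'
python3 -m handwheel '{"series": [[[0,0,0.3,0,0,0,0.2],[0,0,0.5,0,0,0,0.2],[0,0,0.5,0,0,0,0.2]]]}'| grep -E "tool_pos|ft_f|gap|grip"
python3 -m handwheel '{"series": [[[0,0,0.2,0,0,0,0.2],[0,0,0.3,0,0,0,0.2],[0,0,0.3,0,0,0,0.2]]]}'| grep -E "tool_pos|ft_f|gap|grip"
```

```text
time: 17.65
tool_pos: [554.1, -214.4, 63.0]
tcp_rot: [180.0, -0.0, 23.7]
ft_force: [0.8, 0.4, -2.0]
finger_gap: 25.0
grip_force: 50.4
tool_pos: [553.9, -214.3, 57.6]
ft_force: [-0.6, 1.0, -1.9]
finger_gap: 24.9
grip_force: 50.4
tool_pos: [553.8, -214.3, 54.6]
ft_force: [0.3, -0.1, -2.5]
finger_gap: 25.0
grip_force: 50.4
```

```bash
python3 -m handwheel '{"series": [[[0,0,0.15,0,0,0,0.2],[0,0,0.2,0,0,0,0.2],[0,0,0.2,0,0,0,0.2]]]}'| grep -E "tool_pos|ft_f|gap|grip"
python3 -m handwheel '{"series": [[[0,0,0,0,0,0,0.25],[0,0,0,0,0,0,0.3],[0,0,0,0,0,0,0.38],[0,0,0,0,0,0,0.46],[0,0,0,0,0,0,0.55],[0,0,0,0,0,0,0.55],[0,0,0,0,0,0,0.55],[0,0,0,0,0,0,0.55]]]}'| grep -E "tool_pos|ft_f|gap|grip"
```

```text
tool_pos: [553.9, -214.3, 52.7]
ft_force: [-1.2, -0.2, -2.9]
finger_gap: 24.9
grip_force: 50.4
tool_pos: [553.9, -214.3, 52.8]
ft_force: [0.3, 0.7, -0.9]
finger_gap: 47.1
grip_force: 0.0
```

Released just above the floor. Next I retreat straight up and check.

```bash
python3 -m handwheel '{"series": [[[0,0,-0.5,0,0,0,0.55],[0,0,-1.5,0,0,0,0.55],[0,0,-3,0,0,0,0.55],[0,0,-5,0,0,0,0.55],[0,0,-8,0,0,0,0.55],[0,0,-11,0,0,0,0.55],[0,0,-14,0,0,0,0.55],[0,0,-17,0,0,0,0.55],[0,0,-19,0,0,0,0.55],[0,0,-20,0,0,0,0.55],[0,0,-20,0,0,0,0.55],[0,0,-20,0,0,0,0.55]]]}'
python3 - <<'E'
from bench import eyes
import cv2,numpy as np
w=eyes.snapshot("wrist")["img"];s=eyes.snapshot("scene")["img"]
cv2.imwrite("pics/end.png",np.hstack([cv2.resize(w,(400,300)),cv2.resize(s[130:310,140:380],(400,300),interpolation=cv2.INTER_CUBIC)])[...,::-1])
E
```

```text
time: 21.28
tool_pos: [553.4, -214.1, 251.3]
tcp_rot: [-179.9, 0.1, 23.7]
ft_force: [0.1, 0.5, -1.1]
finger_gap: 46.8
grip_force: 0.0
```

View pics/end.png

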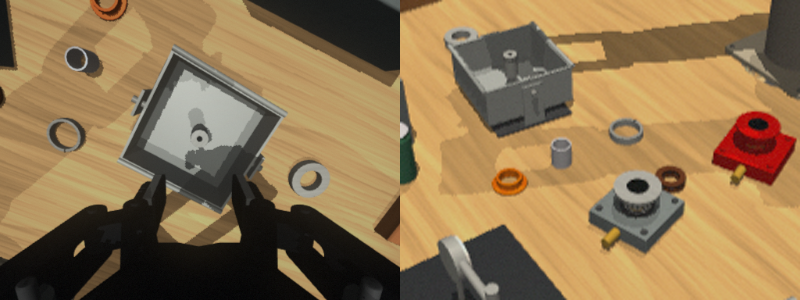

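The plug stands in the middle of the level bin (left half (200,138), right half (510,60)). The sleeve is up, the other parts are undisturbed and the gripper is clear.

```bash
python3 -c "from bench import r; print(r.hand_in())"
```

```text
the job is handed in; nothing more can be done
None
```

The worn plug is out of the grey coupling and stands released in the level bin, the sleeve has sprung back up, the other parts look untouched, and the job is handed in; no verdict came back.

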